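# Stand the toppled wood-oil bottle up against the crate and press it into its corner

### The arm

A 7-joint arm with a two-finger parallel gripper is mounted at the origin on the work surface. World frame = base frame: x ahead of the robot, y to its left, z up, the work surface at z = 0. Lengths are in m, angles in degrees, forces in N, time in s.
With the tool pointing down it reaches from about 0.425 to 1.025 m from the base axis. Payload 9.4 kg.
Tool frame: the origin (TCP) lies midway between the tips of the shut fingers; the grasp point (between the pads) lies 19 mm behind it (arm.pinch_z is the y of the grasp point in the tool frame, in m); y points along the fingers, x is the direction in which the jaws open and shut, and the axes are right-handed (so a half turn about y gives the same grasp; the last joint's range is limited). The gripper opens to 85 mm and grips with 20 to 120 N. Pads are 22 mm wide; open, the fingers measure 114 mm over their backs; the gripper's body (76 mm by 85 mm) begins 54 mm behind the grasp point. The pads swing forward as they close: fully open they stand 13 mm farther back than shut.
Start: joints at [62.011, 34.337, -0.143, 91.639, 0.103, 54.024, -4.572], TCP at [0.29, -0.664, 0.231] pointing down, gripper open.
Joint ranges: [-147.43, 147.43], [-19.82, 112.94], [-74.19, 73.91], [6.32, 146.72], [-59.91, 239.91], [6.04, 106.73], [-150.56, 150.56]. Speed limits (degrees/s): [127.2, 127.2, 172.46, 172.46, 180, 180, 180].

### API

Orientations are given as [roll, pitch, yaw] about the fixed x, y, z axes, in that order (R = Rz(yaw) Ry(pitch) Rx(roll)).
In Python, from rig import arm, cams, order, spotter gives the robot as it stands. The module is installed in compiled form; this text tells all that it offers.
- The arm moves only by the shell command python3 -m crank 'ROWS'. ROWS is JSON, a list that holds one entry, the list of rows, each a list of 7 numbers: the shift along the tool's x, y, z in cm, then the turn, a rotation vector about the tool's x, y, z in rad, then the gripper's target within -1 to 1 (fully open at 1, half-way at 0, shut at -1). In form: [[[tx, ty, tz, wx, wy, wz, claw], ...]]. A call has 1 to 10 rows; each row is the pose to reach, as a shift and turn from the pose commanded when the call began, along the tool's axes at that moment; what a row does not reach only later rows make up. A row lasts 1/10 s, in which the tool goes at most 50 mm and 8.59 degrees, less where a joint would pass 70% of its speed; a pose out of reach is approached as far as the arm can. A call with a gripper value outside its range is refused whole. The fingers move at their own pace and stop on an object; the grip force is fixed at half the most. Time passes only in rows, so rows that repeat a pose let the fingers close. It gives the time, the measured TCP pose, the force and the opening at its end, in the units of the state.
- arm.read_state(): the state, without advancing time (a new reading comes with each control period).
- cams.snapshot(name): name is "side" or "top" or "wrist"; returns a dict with "pixels" (384x512x3 uint8, red, green, blue), "fx", "fy", "cx", "cy" (pixels), "dist_coeffs" ([k1, k2, p1, p2, k3] as OpenCV has them; the pictures are not rectified), "R" (3x3) and "t" (3): a world point X has camera coordinates R X + t. Camera axes: x right, y down, z forward; pixel columns grow to the right and rows downward; lengths in m; the calibration is good to about 2 mm. A picture is of the moment at which its call begins. There is no depth.
- order.job_done(): hands the job in, once; it reports no verdict.
Trained networks look in the newest picture that a camera, given by its name, has taken for a name from the list of things; names that differ only in an ending like _2 or _b are one class to them, and where a whole thing is asked for, a point or a joint stands for the part that bears it (a point fixed in the world has none). Each returns a list of dicts, best first, with "p" (0 to 1); they miss things now and then, are a little off and sometimes report something else, mostly with a low value. They report only what shows in the picture. A call takes as long as a camera call.
- spotter.find_in(query, camera): "extent" ([centre column, centre row, width, height] in pixels, round what is visible of it).
The state is a dict: "t": time; "q": joint angles; "qvel": joint speeds; "effort": joint torques, N m; "position": TCP position; "orientation": TCP orientation; "force": force on the tool from outside, world axes, zero at the start; "wrist_torque": the same for the moment, N m; "finger_gap": finger opening in m.
Only numpy, scipy, OpenCV 4.12 (cv2) and the standard library are available. Lean on these libraries where they do the work, as an engineer would, in place of code of your own. Each camera call takes 0.05 s, during which the arm holds its last target. There are 200 camera calls.

### The job

The wood-oil bottle has toppled against the side of the pine crate. Without lifting it off the table, push its foot in so that its cap climbs the crate's side until it stands upright, then slide it, standing, snug into the corner between the crate and its cleat, and press it home there with a light steady push for a moment before letting go. Push gently all along so as not to dent it, and do not disturb the plate, the jar or the cork sanding block standing near it.

Things in the scene. Friction and masses are not known exactly. Their poses are not given: they have to be found in the camera images.
- bottle: flat wood-oil bottle, 195 tall, 0.3 to 0.5 kg: amber body 90 wide (its x), 64 deep (its y), 25 to 165 above its underside, on a black base cup 86 x 46 x 25 high. Origin: centre of the underside; z runs up to the cap. Toppled at the start: leans 46 degrees towards the crate, cap on the crate's side, x along that side. Friction: base 0.45, body 0.3. Standing, it slides at 2 N and tips if pushed above 45
- bottle_foot (a point): middle of the bottle's lower edge on the side away from the crate (23 off the underside's centre); at the start raised about 33 off the table, while the crate-side edge rests on it. Pushing it level towards the crate takes some 5 to 15 N: the cap climbs the wall, and at about 14 degrees from upright the bottle rocks onto its base by itself, a little short of the wall
- bottle_cap (a point): centre of the top of the bottle's orange round cap (36 diameter, slippery: friction 0.2)
- crate: open pine tool crate, 360 (its x) x 220 (its y) x 180 high, fixed. Origin: centre of its underside; z up. Its plain long side at y = -110 is the wall the bottle leans on. A pine cleat 25 thick and 50 high juts out 125 from that side, at right angles to it, near its end towards the robot
- corner (a point): inner corner, at table height, of the crate's long side and the cleat; axes as the crate's: -x into the cleat (face at x = 0), +y into the crate (side at y = 0). The bottle belongs in the quarter x > 0, y < 0: standing snug there its origin is at x = 45, y = -32. At the start it leans 80 to 130 farther out along x
- dish: white plate, 110 across, 20 high, bystander; origin on its underside
- jar: small brown jar with a black lid, 56 diameter, 85 high, bystander; origin on its underside
- sanding_block: cork sanding block, 100 x 60 x 35, bystander; origin on its underside

How it is judged:
By the outcome, as a careful person would: the job done as asked, in the order asked, and still so for the second after the job is handed in, with the robot touching nothing.
It also fails if it takes over 72 s, if anything falls off the work surface, if the arm or the gripper's body presses on something with over 40 N, if the wrist force passes 120 N, or if a joint passes its speed limit or range.

## Working session

There is one attempt and no reset: what is moved stays moved. The work goes in short steps, Python scripts to look and compute and a shell command to move; the robot and the scene stay as the last step left them, time stands still between calls to the robot, and variables do not carry over. Pictures are saved under pics/ and viewed, about 8 in all and at most 12, crops included, and the job is handed in when it is done.

```bash
mkdir -p pics; cat > h.py <<'E'
import numpy as np, cv2
from rig import arm, cams, order, spotter
from scipy.spatial.transform import Rotation as Ro
def snap(n,f=None):
    s=cams.snapshot(n)
    if f: cv2.imwrite('pics/'+f,np.ascontiguousarray(s['pixels'][:,:,::-1]))
    return s
def K(s): return np.array([[s['fx'],0,s['cx']],[0,s['fy'],s['cy']],[0,0,1.]]),np.array(s['dist_coeffs'],float)
def ray(s,u,v):
    k,d=K(s); p=cv2.undistortPoints(np.array([[[u,v]]],float),k,d)[0,0]
    R=np.array(s['R']); t=np.array(s['t']); return -R.T@t, R.T@np.array([p[0],p[1],1])
def onz(s,u,v,z):
    c,d=ray(s,u,v); return c+d*(z-c[2])/d[2]
def proj(s,P):
    k,d=K(s); return cv2.projectPoints(np.array(P,float).reshape(-1,3),cv2.Rodrigues(np.array(s['R']))[0],np.array(s['t'],float),k,d)[0][:,0]
def tri(r):
    A=0;b=0
    for c,d in r:
        d=d/np.linalg.norm(d);M=np.eye(3)-np.outer(d,d);A=A+M;b=b+M@c
    return np.linalg.solve(A,b)
E
python3 - <<'E'
from h import *
S={}
for n in('side','top'):
    S[n]=snap(n,n+'0.png')
    print(n,-np.array(S[n]['R']).T@S[n]['t'])
    for q in['bottle','bottle_cap','bottle_foot','crate','dish','jar','sanding_block','corner']:
        print(q,[(np.round(r['extent'],0).tolist(),round(r['p'],2)) for r in spotter.find_in(q,n)[:2]])
st=arm.read_state();print(st)
E
```

```text
side [0.29990487 0.37415321 0.69513418]
bottle [([226.0, 252.0, 80.0, 56.0], 0.88)]
bottle_cap [([225.0, 252.0, 81.0, 53.0], 0.82)]
bottle_foot [([225.0, 251.0, 76.0, 55.0], 0.87)]
crate [([162.0, 296.0, 277.0, 176.0], 0.73)]
dish [([302.0, 142.0, 34.0, 26.0], 0.85)]
jar [([252.0, 144.0, 21.0, 38.0], 0.68), ([302.0, 142.0, 35.0, 32.0], 0.46)]
sanding_block [([342.0, 161.0, 46.0, 33.0], 0.62)]
corner [([162.0, 296.0, 278.0, 175.0], 0.76), ([341.0, 161.0, 44.0, 32.0], 0.67)]
top [ 0.35512727 -0.04209256  1.0066612 ]
bottle [([213.0, 202.0, 79.0, 59.0], 0.87)]
bottle_cap [([215.0, 201.0, 86.0, 60.0], 0.65)]
bottle_foot [([214.0, 200.0, 84.0, 60.0], 0.92)]
crate [([134.0, 184.0, 179.0, 186.0], 0.83), ([399.0, 212.0, 44.0, 47.0], 0.26)]
dish [([400.0, 211.0, 43.0, 45.0], 0.87)]
jar [([361.0, 164.0, 31.0, 32.0], 0.71)]
sanding_block [([392.0, 264.0, 31.0, 51.0], 0.84)]
corner [([133.0, 184.0, 177.0, 185.0], 0.63)]
{'t': 0.9, 'q': array([62.0103852 , 34.33539492, -0.14266662, 91.63854253,  0.1043794 ,
       54.02436428, -4.57282309]), 'qvel': array([-0.01681156,  0.04367713, -0.02432335, -0.08698336,  0.02402426,
        0.02283585,  0.00152219]), 'effort': array([-6.42361556e-04, -7.76201820e+01,  1.56355083e+00, -2.58388352e+01,
        1.25222438e-02,  1.98170826e-03, -2.41893076e-05]), 'position': array([ 0.2901799 , -0.66439961,  0.23130173]), 'orientation': array([-9.00038456e+01, -2.13531055e-03, -6.64040870e+01]), 'force': array([-0.30457424,  0.14445548,  0.3282971 ]), 'wrist_torque': array([-0.0188103, -0.0025005,  0.0093375]), 'finger_gap': 0.08532033777135443}
```

```bash
python3 -c "
import cv2,numpy as np
a=cv2.imread('pics/side0.png');b=cv2.imread('pics/top0.png')
cv2.imwrite('pics/both.png',cv2.resize(np.vstack([a,b]),None,fx=.78,fy=.78))"
```

```text
(no output)
```

View pics/side0.png

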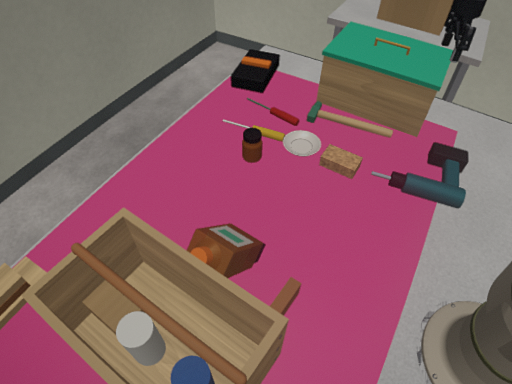

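View pics/top0.png

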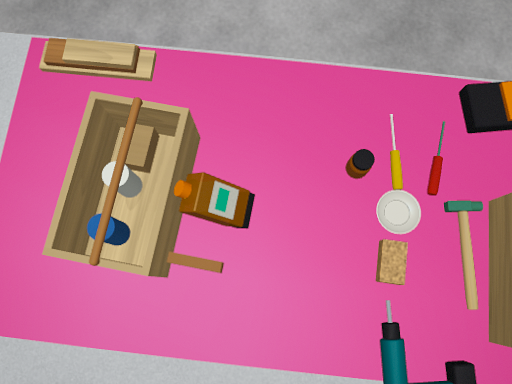

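Crate on the left (+y); its long side faces right. The bottle leans on it with the cap at about (183,189) and the black base at (248,210) in the top view. The cleat is at (195,262). The bystanders are far to the right. A zoomed crop comes next for precise corners.

```bash
python3 - <<'E'
from h import *
a=cv2.imread('pics/top0.png');
c=cv2.resize(a[85:285,35:265],None,fx=3,fy=3,interpolation=cv2.INTER_CUBIC)
cv2.imwrite('pics/c1.png',c)
s=snap('top')
for u,v in[(188,110),(151,274),(92,94),(45,254)]: print(onz(s,u,v,.18).round(4))
for u,v in[(361,164),(399,211),(392,262)]: print(onz(s,u,v,.03).round(3))
E
```

```text
[0.7038 0.1494 0.18  ]
[0.354  0.1734 0.18  ]
[0.7198 0.363  0.18  ]
[0.3696 0.3918 0.18  ]
[ 0.671 -0.259  0.03 ]
[ 0.563 -0.356  0.03 ]
[ 0.44  -0.345  0.03 ]
```

View pics/c1.png

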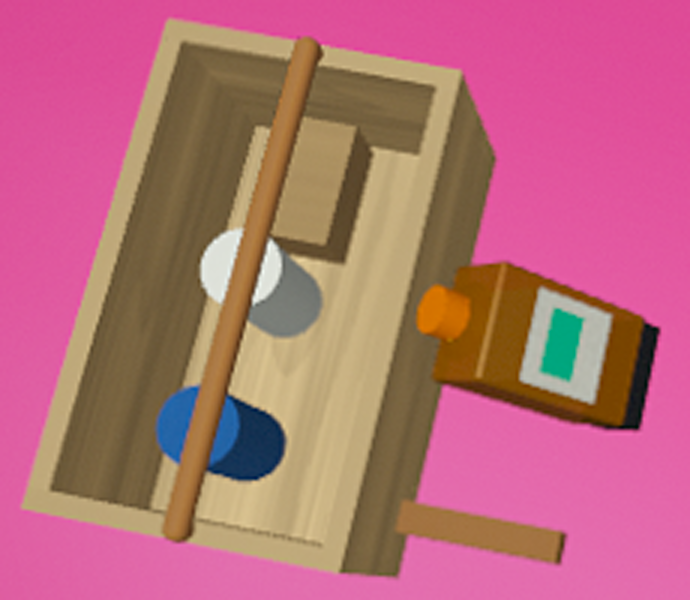

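```bash
cat > fit.py <<'E'
from h import *
from scipy.optimize import least_squares
s=snap('top')
px=lambda L:np.array(L)/3+[35,85]
obs=px([(462,71),(342,573),(167,18),(22,507),(495,158),(399,576)])
loc=np.array([(.18,-.11,.18),(-.18,-.11,.18),(.18,.11,.18),(-.18,.11,.18),(.18,-.11,0),(-.18,-.11,0)])
def W(p,l): return Ro.from_euler('z',p[2]).apply(l)+[p[0],p[1],0]
r=least_squares(lambda p:(proj(s,W(p,loc))-obs).ravel(),[.53,.27,.07])
print(r.x,np.degrees(r.x[2]),r.fun.round(1))
c=r.x
inv=lambda P:Ro.from_euler('z',-c[2]).apply(np.array(P)-[c[0],c[1],0])
# cleat top corners crate frame
for u,v in px([(410,500),(397,530),(565,533),(558,563)]): print('cleat',inv(onz(s,u,v,.05)).round(4))
for u,v in px([(658,328),(637,429)]): print('foot edge',inv(onz(s,u,v,.033)).round(4), onz(s,u,v,.033).round(4))
u,v=px([(438,312)])[0]; print('cap',inv(onz(s,u,v,.15)).round(4))
E
python3 fit.py
```

```text
[ 0.53827517  0.27260437 -0.08284828] -4.746856543593615 [-0.1 -0.6 -0.6 -0.1 -0.  -0.1 -0.   0.5  0.6 -0.3  0.2  0.6]
cleat [-0.1201 -0.1152  0.05  ]
cleat [-0.1442 -0.1106  0.05  ]
cleat [-0.1223 -0.2372  0.05  ]
cleat [-0.1454 -0.2365  0.05  ]
foot edge [ 0.0516 -0.2756  0.033 ] [ 0.5669 -0.0063  0.033 ]
foot edge [-0.0316 -0.2747  0.033 ] [0.4841 0.0014 0.033 ]
cap [ 0.0089 -0.1267  0.15  ]
```

```bash
cat >> h.py <<'E'
C=np.array([.53828,.27260,0]); YAW=-4.747
RC=Ro.from_euler('z',YAW,degrees=True)
def w2c(P): # world -> (x from corner, y from wall, z)
    return RC.inv().apply(np.array(P)-C)+[.1215,.11,0]
def c2w(P): return RC.apply(np.array(P)-[.1215,.11,0])+C
def ori(tilt_y=0,tilt_x=0,yaw=0): # tool down, x along crate x; tilt toward +y (wx) or toward -x (wz)
    return Ro.from_euler('z',YAW+yaw,degrees=True)*Ro.from_euler('x',-90,degrees=True)*Ro.from_rotvec(np.radians([tilt_y,0,tilt_x]))
def go(P,R):
    s=arm.read_state(); R0=Ro.from_euler('xyz',s['orientation'],degrees=True)
    print('now c',w2c(s['position']).round(4),'F crate',RC.inv().apply(s['force']).round(1),'gap',round(s['finger_gap'],4),'t',s['t'])
    print('row',(R0.inv().apply(c2w(P)-s['position'])*100).round(2),(R0.inv()*R).as_rotvec().round(3))
    print('axes: crate xyz in tool',(R0.inv()*RC).as_matrix().T.round(3).tolist())
E
python3 - <<'E'
from h import *
print(c2w([.131,-.169,.033]), w2c([.5255,-.0025,.033]))
go([.131,-.24,.20],ori(55))
E
```

```text
[ 0.52465848 -0.00622917  0.033     ] [ 0.13153002 -0.16521398  0.033     ]
now c [-0.0482 -0.8443  0.2313] F crate [ 0.3 -0.9  0.3] gap 0.0854 t 1.0
row [-44.68   3.13  44.46] [ 0.863 -0.989  0.515]
axes: crate xyz in tool [[0.475, -0.0, 0.88], [-0.88, -0.0, 0.475], [-0.0, -1.0, -0.0]]
```

```bash
python3 -m crank '[[[0,-4,0,0,0,0,0],[0,-7,0,0,0,0,0],[-5,-7,5,0,-0.12,0,0],[-10,-7,10,0,-0.25,0,0],[-15,-7,15,0,-0.4,0,0],[-19,-7,19,0,-0.5,0,0],[-23,-7,23,0,-0.65,0,0],[-27,-7,27,0,-0.8,0,0],[-31,-6,31,0,-0.9,0,0],[-34,-5,34,0,-1.07,0,0]]]' && python3 -c "
from h import *
go([.131,-.24,.16],ori(55))"
```

```text
t: 2.0
position: [0.4366, -0.2907, 0.2921]
orientation: [-90.1, -0.1, -6.0]
force: [1.1, -0.5, 0.5]
finger_gap: 0.0426
now c [ 0.0668 -0.4598  0.2921] F crate [ 1.2 -0.4  0.5] gap 0.0426 t 2.0
row [ 5.92 13.2  22.13] [ 0.961 -0.019  0.012]
axes: crate xyz in tool [[1.0, 0.001, 0.022], [-0.022, -0.001, 1.0], [0.001, -1.0, -0.001]]
```

```bash
python3 -m crank '[[[1,2,2.5,0.13,0,0,0],[2,4,5,0.26,0,0,0],[3,6,8,0.4,0,0,0],[4,8,11,0.5,0,0,0],[5,10,14,0.6,0,0,0],[5,11,17,0.75,0,0,0],[5,12,19,0.85,0,0,0],[5,13,19,0.96,0,0,0],[5,13,19,0.96,0,0,0],[5,13,19,0.96,0,0,0]]]' && python3 -c "
from h import *
print(arm.read_state()['q'])
go([.131,-.22,.04],ori(55))
snap('side','s1.png');snap('top','t1.png')"
```

```text
t: 3.0
position: [0.5064, -0.1096, 0.1611]
orientation: [-35.1, 0.1, -6.3]
force: [-0.4, 0.8, 0.8]
finger_gap: 0.0426
[ 59.58780176  49.26914998 -41.95891588 113.44371587 -28.26040058
  49.32946359  40.31011435]
now c [ 0.1214 -0.2735  0.1611] F crate [-0.5  0.8  0.8] gap 0.0426 t 3.0
row [ 0.83 11.35 -6.82] [ 0.001 -0.017  0.022]
axes: crate xyz in tool [[1.0, 0.022, 0.017], [-0.027, 0.818, 0.574], [-0.001, -0.574, 0.819]]
```

View pics/s1.png

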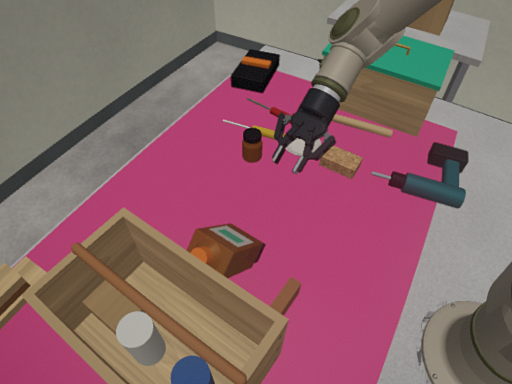

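```bash
python3 -m crank '[[[0.3,3,-2,0,0,0,0],[0.6,6,-4,0,-0.01,0.01,0],[0.8,9,-6,0,-0.017,0.022,0],[0.8,11,-7.5,0,-0.017,0.022,0],[0.8,12.2,-8.1,0,-0.017,0.022,0],[0.8,12.2,-8.1,0,-0.017,0.022,0],[0.8,12.2,-8.1,0,-0.017,0.022,0],[0.8,12.2,-8.1,0,-0.017,0.022,0]]]' && python3 -c "
from h import *
go([.131,-.18,.024],ori(55))
a=snap('side');b=snap('top')
A=cv2.resize(a['pixels'][110:290,130:400],(540,360),interpolation=2)
B=cv2.resize(b['pixels'][120:300,150:420],(540,360),interpolation=2)
cv2.imwrite('pics/m2.png',cv2.resize(np.vstack([A,B]),None,fx=.83,fy=.83)[:,:,::-1])"
```

```text
t: 3.9
position: [0.5207, -0.0575, 0.0265]
orientation: [-35.1, -0.2, -4.7]
force: [0.0, -0.1, 0.8]
finger_gap: 0.0431
now c [ 0.1313 -0.2204  0.0265] F crate [ 0.  -0.1  0.8] gap 0.0431 t 3.9
row [-0.03  3.45  2.12] [0.002 0.003 0.001]
axes: crate xyz in tool [[1.0, 0.001, -0.003], [0.001, 0.818, 0.575], [0.003, -0.575, 0.818]]
```

View pics/m2.png

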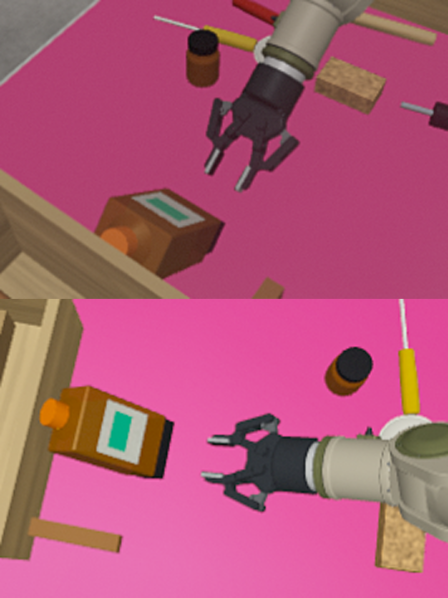

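```bash
python3 -m crank '[[[0,0.8,0.5,0,0,0,0],[0,1.6,1.0,0,0,0,0],[0,2.4,1.5,0,0,0,0],[0,3.0,1.9,0,0,0,0],[0,3.4,2.2,0,0,0,0],[0,3.7,2.4,0,0,0,0],[0,3.9,2.5,0,0,0,0],[0,4.1,2.6,0,0,0,0],[0,4.3,2.7,0,0,0,0],[0,4.5,2.8,0,0,0,0]]]' && python3 -c "
from h import *
go([.131,-.12,.019],ori(55))"
```

```text
t: 5.0
position: [0.5249, -0.0052, 0.0217]
orientation: [-35.1, -0.1, -4.8]
force: [-1.1, -9.0, 3.2]
finger_gap: 0.0428
now c [ 0.1311 -0.168   0.0217] F crate [-0.3 -9.   3.2] gap 0.0428 t 5.0
row [-0.01  4.08  2.53] [0.002 0.001 0.001]
axes: crate xyz in tool [[1.0, 0.001, -0.001], [-0.0, 0.818, 0.575], [0.002, -0.575, 0.818]]
```

```bash
python3 -m crank '[[[0,0.25,0.09,0,0,0,0],[0,0.5,0.17,0,0,0,0],[0,0.74,0.26,0,0,0,0],[0,0.98,0.35,0,0,0,0],[0,1.22,0.43,0,0,0,0],[0,1.47,0.52,0,0,0,0],[0,1.72,0.61,0,0,0,0],[0,1.96,0.69,0,0,0,0],[0,2.2,0.78,0,0,0,0],[0,2.45,0.87,0,0,0,0]]]' && python3 -c "
from h import *
go([.131,-.12,.010],ori(55))"
```

```text
t: 6.0
position: [0.5267, 0.0205, 0.0148]
orientation: [-35.1, -0.1, -4.7]
force: [-0.6, -4.3, -2.0]
finger_gap: 0.0428
now c [ 0.1308 -0.1422  0.0148] F crate [-0.2 -4.4 -2. ] gap 0.0428 t 6.0
row [0.02 2.09 0.88] [0.001 0.001 0.   ]
axes: crate xyz in tool [[1.0, 0.0, -0.001], [0.001, 0.819, 0.574], [0.001, -0.574, 0.819]]
```

```bash
python3 -m crank '[[[0,0.22,0.09,0,0,0,0],[0,0.44,0.18,0,0,0,0],[0,0.65,0.27,0,0,0,0],[0,0.87,0.36,0,0,0,0],[0,1.09,0.45,0,0,0,0],[0,1.3,0.55,0,0,0,0],[0,1.52,0.64,0,0,0,0],[0,1.74,0.73,0,0,0,0],[0,1.95,0.82,0,0,0,0],[0,2.17,0.91,0,0,0,0]]]' && python3 -c "
from h import *
go([.131,-.1,.009],ori(55))
a=snap('side');b=snap('top')
A=cv2.resize(a['pixels'][110:290,130:400],(540,360),interpolation=2)
B=cv2.resize(b['pixels'][120:300,150:420],(540,360),interpolation=2)
cv2.imwrite('pics/m3.png',cv2.resize(np.vstack([A,B]),None,fx=.83,fy=.83)[:,:,::-1])"
```

```text
t: 7.0
position: [0.5284, 0.044, 0.0102]
orientation: [-35.0, -0.1, -4.7]
force: [-0.7, -3.2, -4.1]
finger_gap: 0.0423
now c [ 0.1305 -0.1187  0.0102] F crate [-0.4 -3.3 -4.1] gap 0.0423 t 7.0
row [0.05 1.6  0.98] [ 0.     0.002 -0.   ]
axes: crate xyz in tool [[1.0, -0.0, -0.002], [0.001, 0.819, 0.574], [0.001, -0.574, 0.819]]
```

View pics/m3.png

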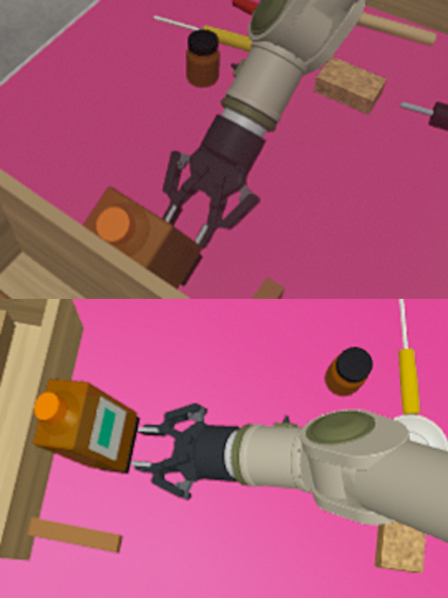

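```bash
python3 -m crank '[[[0,-0.4,0,0,0,0,0],[0,-0.8,0,0,0,0,0],[0,-1.2,0,0,0,0,0],[0,-1.6,0,0,0,0,0],[0,-2.0,0,0,0,0,0],[0,-2.0,0,0,0,0,0]]]' && python3 -c "
from h import *
go([.131,-.125,.014],ori(55))
a=snap('side');b=snap('top')
A=cv2.resize(a['pixels'][180:280,170:320],(600,400),interpolation=2)
cv2.imwrite('pics/m4.png',A[:,:,::-1])
B=cv2.resize(b['pixels'][150:250,150:300],(600,400),interpolation=2)
cv2.imwrite('pics/m4t.png',B[:,:,::-1])"
```

```text
t: 7.7
position: [0.5272, 0.027, 0.0221]
orientation: [-35.0, -0.1, -4.7]
force: [0.0, 0.2, 0.6]
finger_gap: 0.0427
now c [ 0.1308 -0.1357  0.0221] F crate [-0.   0.2  0.6] gap 0.0427 t 7.7
row [ 0.02  1.34 -0.05] [0.    0.002 0.   ]
axes: crate xyz in tool [[1.0, 0.0, -0.002], [0.001, 0.819, 0.574], [0.002, -0.574, 0.819]]
```

View pics/m4.png

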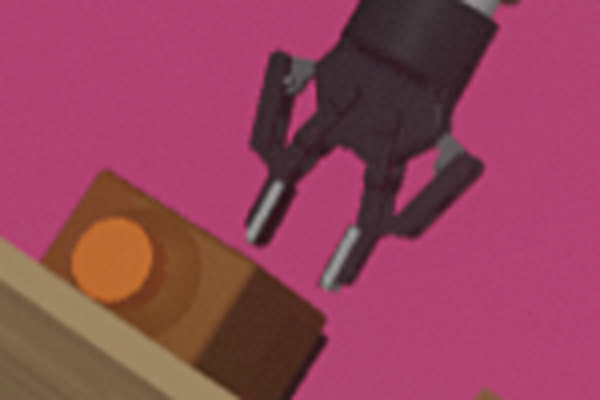

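```bash
python3 -m crank '[[[0,0.4,-0.1,0,0,0,0],[0,0.75,-0.2,0,0,0,0],[0,0.91,-0.09,0,0,0,0],[0,1.07,0.02,0,0,0,0],[0,1.23,0.14,0,0,0,0],[0,1.4,0.25,0,0,0,0],[0,1.56,0.37,0,0,0,0],[0,1.72,0.48,0,0,0,0],[0,1.88,0.59,0,0,0,0],[0,2.04,0.7,0,0,0,0]]]' && python3 -c "
from h import *
go([.131,-.095,.014],ori(55))"
```

```text
t: 8.8
position: [0.5289, 0.0478, 0.0155]
orientation: [-35.1, -0.1, -4.7]
force: [-1.1, -2.8, -0.9]
finger_gap: 0.043
now c [ 0.1307 -0.1148  0.0155] F crate [-0.8 -2.9 -0.9] gap 0.043 t 8.8
row [0.03 1.71 1.02] [0.001 0.002 0.   ]
axes: crate xyz in tool [[1.0, 0.0, -0.002], [0.001, 0.819, 0.574], [0.001, -0.574, 0.819]]
```

```bash
python3 -m crank '[[[0,0.16,0.12,0,0,0,0],[0,0.33,0.23,0,0,0,0],[0,0.49,0.34,0,0,0,0],[0,0.65,0.46,0,0,0,0],[0,0.82,0.57,0,0,0,0],[0,0.98,0.69,0,0,0,0],[0,1.15,0.8,0,0,0,0]]]' && python3 -c "
from h import *
go([.131,-.095,.014],ori(55))
a=snap('side');b=snap('top')
A=cv2.resize(a['pixels'][180:280,170:320],(600,400),interpolation=2)
B=cv2.resize(b['pixels'][150:250,150:300],(600,400),interpolation=2)
cv2.imwrite('pics/m5.png',cv2.resize(np.vstack([A,B]),None,fx=.75,fy=.75)[:,:,::-1])"
```

```text
t: 9.5
position: [0.5297, 0.0624, 0.0158]
orientation: [-35.0, -0.1, -4.6]
force: [-0.5, -3.3, -0.4]
finger_gap: 0.0428
now c [ 0.1304 -0.1002  0.0158] F crate [-0.2 -3.4 -0.4] gap 0.0428 t 9.5
row [0.06 0.53 0.15] [-0.     0.002 -0.001]
axes: crate xyz in tool [[1.0, -0.001, -0.002], [0.002, 0.819, 0.574], [0.001, -0.574, 0.819]]
```

View pics/m5.png

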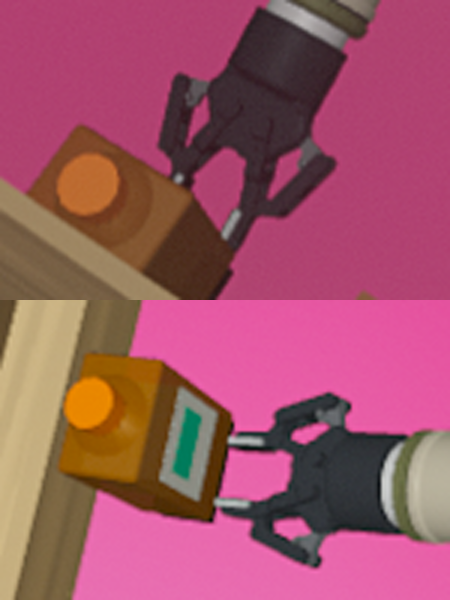

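```bash
python3 -m crank '[[[0,0.16,0.12,0,0,0,0],[0,0.33,0.23,0,0,0,0],[0,0.49,0.34,0,0,0,0],[0,0.65,0.46,0,0,0,0],[0,0.65,0.46,0,0,0,0]]]' && python3 -c "
from h import *
go([.131,-.095,.014],ori(55))"
```

```text
t: 10.1
position: [0.5304, 0.0706, 0.016]
orientation: [-35.0, -0.1, -4.6]
force: [0.4, -0.6, -0.5]
finger_gap: 0.0424
now c [ 0.1304 -0.092   0.016 ] F crate [ 0.4 -0.6 -0.5] gap 0.0424 t 10.1
row [ 0.06 -0.13 -0.33] [-0.     0.002 -0.001]
axes: crate xyz in tool [[1.0, -0.001, -0.002], [0.002, 0.819, 0.573], [0.001, -0.573, 0.819]]
```

```bash
cat >> h.py <<'E'
def cap():
    r=[]
    for n in('top','side'):
        s=snap(n); h=cv2.cvtColor(s['pixels'],cv2.COLOR_RGB2HSV)
        m=cv2.inRange(h,(7,200,150),(20,255,255))
        if n=='top': m[:, :100]=0; m[:,300:]=0
        else: m[:180]=0
        k,l,st,ce=cv2.connectedComponentsWithStats(m)
        if k<2: print(n,'none');continue
        i=1+np.argmax(st[1:,4]); print(n,ce[i].round(1),st[i].tolist(),'at z.19:',w2c(onz(s,*ce[i],.19)).round(4)); r.append(ray(s,*ce[i]))
    if len(r)==2: print('cap',w2c(tri(r)).round(4))
E
python3 -c "
from h import *
cap()"
```

```text
top [186.3 188.1] [170, 168, 34, 42, 879] at z.19: [ 0.1264 -0.0363  0.19  ]
side none
```

```bash
python3 - <<'E'
from h import *
t=snap('top');s=snap('side')
for n,p in(('t',t),('s',s)):
    h=cv2.cvtColor(p['pixels'],cv2.COLOR_RGB2HSV)
    m=cv2.inRange(h,(5,150,100),(22,255,255)); 
    r=h[150:250,150:300] if n=='t' else h[200:290,170:310]
    mm=(r[...,0]<22)&(r[...,0]>4)&(r[...,1]>190)
    v=r[mm]; print(n,len(v),np.histogram(v[:,2],bins=range(0,270,15))[0],np.median(v,0))
for n,p in(('top',t),('side',s)):
    for a in spotter.find_in('bottle',n)[:1]: print(n,np.round(a['extent'],1),a['p'])
# predicted pixels: upright cap centre & bottle outline for hypotheses
for a in(0,14,18):
    ra=np.radians(a); E=np.array([.1305,-.0487 if a<=14 else -.0597])
    f=lambda y,z,x=0:[E[0]+x,E[1]+(y-.023)*np.cos(ra)+z*np.sin(ra),z*np.cos(ra)-(y-.023)*np.sin(ra)]
    print(a,[proj(q,c2w([f(0,.195),f(-.032,.165,.045),f(-.032,.165,-.045)])).round(0).tolist() for q in(t,s)])
A=cv2.resize(s['pixels'][180:280,170:320],(600,400),interpolation=2)
B=cv2.resize(t['pixels'][150:250,150:300],(600,400),interpolation=2)
cv2.imwrite('pics/m6.png',cv2.resize(np.vstack([A,B]),None,fx=.75,fy=.75)[:,:,::-1])
E
```

```text
t 1763 [  0   0   0   7  18 293 281  25  42 216 527 125  11  15  18 185   0] [ 18. 252. 149.]
s 147 [  0   0   0   0   0   0   0  11   3   6   4   8 115   0   0   0   0] [ 12. 192. 188.]
top [198.1 195.8  55.5  56.7] 0.72
side [213.8 255.1  71.   64.2] 0.92
0 [[[203.0, 189.0], [225.0, 174.0], [216.0, 216.0]], [[218.0, 221.0], [211.0, 207.0], [250.0, 231.0]]]
14 [[[180.0, 185.0], [205.0, 170.0], [196.0, 211.0]], [[200.0, 240.0], [196.0, 219.0], [236.0, 244.0]]]
18 [[[179.0, 185.0], [204.0, 170.0], [195.0, 211.0]], [[199.0, 241.0], [196.0, 220.0], [236.0, 244.0]]]
```

View pics/m6.png

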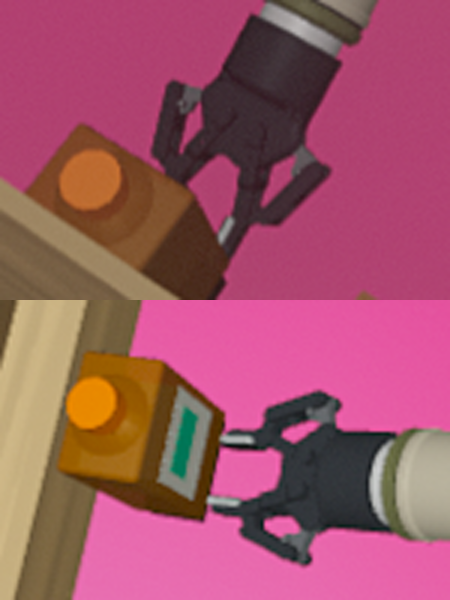

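```bash
sed -i "s/(7,200,150),(20,255,255))/(7,185,215 if n=='top' else 178),(22,255,255))/" h.py; python3 -m crank '[[[0,0.16,0.12,0,0,0,0],[0,0.33,0.23,0,0,0,0],[0,0.49,0.34,0,0,0,0],[0,0.6,0.42,0,0,0,0],[0,0.6,0.42,0,0,0,0],[0,0.6,0.42,0,0,0,0],[0,0.6,0.42,0,0,0,0]]]' && python3 -c "
from h import *
go([.131,-.095,.014],ori(55));cap()"
```

```text
t: 11.1
position: [0.5309, 0.0777, 0.016]
orientation: [-35.0, -0.1, -4.6]
force: [0.6, -0.4, -0.7]
finger_gap: 0.0426
now c [ 0.1303 -0.0849  0.016 ] F crate [ 0.6 -0.4 -0.7] gap 0.0426 t 11.1
row [ 0.07 -0.72 -0.75] [-0.     0.002 -0.001]
axes: crate xyz in tool [[1.0, -0.001, -0.002], [0.002, 0.819, 0.573], [0.001, -0.573, 0.819]]
top [180.7 183.8] [173, 176, 16, 17, 202] at z.19: [ 0.1331 -0.0231  0.19  ]
side [200.4 238. ] [191, 229, 20, 19, 290] at z.19: [ 0.1346 -0.0284  0.19  ]
cap [ 0.1312 -0.025   0.1974]
```

```bash
python3 -m crank '[[[0,-0.2,-0.14,0,0,0,0],[0,-0.4,-0.28,0,0,0,0],[0,-0.6,-0.43,0,0,0,0],[0,-0.8,-0.57,0,0,0,0],[0,-1.0,-0.7,0,0,0,0],[0,-1.3,-0.9,0,0,0,0],[0,-1.6,-1.1,0,0,0,0],[0,-2.0,-1.4,0,0,0,0],[0,-2.5,-1.7,0,0,0,0],[0,-2.5,-1.7,0,0,0,0]]]' && python3 -c "
from h import *
go([.131,-.095,.014],ori(55));cap()"
```

```text
t: 12.2
position: [0.5288, 0.0462, 0.0161]
orientation: [-35.0, -0.1, -4.7]
force: [-0.0, -0.1, 0.2]
finger_gap: 0.043
now c [ 0.1308 -0.1164  0.0161] F crate [-0.  -0.1  0.2] gap 0.043 t 12.2
row [0.02 1.87 1.06] [0.001 0.001 0.   ]
axes: crate xyz in tool [[1.0, 0.0, -0.001], [0.0, 0.819, 0.574], [0.001, -0.574, 0.819]]
top [200.3 187.6] [192, 180, 17, 16, 216] at z.19: [ 0.1329 -0.0639  0.19  ]
side [214.3 223.7] [205, 216, 20, 16, 249] at z.19: [ 0.1343 -0.0651  0.19  ]
cap [ 0.1328 -0.0642  0.1921]
```

```bash
python3 -m crank '[[[0,0.1,0.6,0,0,0,0],[0,0.6,0.9,0,0,0,0],[0,1.0,1.2,0,0,0,0],[0,1.25,1.37,0,0,0,0],[0,1.5,1.55,0,0,0,0],[0,1.75,1.7,0,0,0,0],[0,2.0,1.9,0,0,0,0],[0,2.25,2.05,0,0,0,0],[0,2.5,2.25,0,0,0,0],[0,2.75,2.4,0,0,0,0]]]' && python3 -c "
from h import *
go([.131,-.066,.020],ori(55));cap()"
```

```text
t: 13.3
position: [0.5315, 0.0837, 0.02]
orientation: [-35.0, -0.1, -4.7]
force: [-0.6, -2.3, -0.2]
finger_gap: 0.0429
now c [ 0.1304 -0.0788  0.02  ] F crate [-0.4 -2.4 -0.2] gap 0.0429 t 13.3
row [0.06 1.05 0.73] [ 0.     0.002 -0.001]
axes: crate xyz in tool [[1.0, -0.001, -0.002], [0.002, 0.819, 0.574], [0.001, -0.574, 0.819]]
top [190.3 185.6] [182, 178, 17, 16, 217] at z.19: [ 0.1331 -0.043   0.19  ]
side [207.3 230.9] [198, 223, 20, 17, 255] at z.19: [ 0.1345 -0.0464  0.19  ]
cap [ 0.1321 -0.0441  0.1949]
```

```bash
python3 -m crank '[[[0,0.2,0.14,0,0,0,0],[0,0.4,0.28,0,0,0,0],[0,0.55,0.39,0,0,0,0],[0,0.65,0.46,0,0,0,0],[0,0.75,0.53,0,0,0,0],[0,0.83,0.58,0,0,0,0],[0,0.9,0.63,0,0,0,0],[0,0.95,0.67,0,0,0,0]]]' && python3 -c "
from h import *
go([.131,-.066,.020],ori(55));cap()"
```

```text
t: 14.2
position: [0.5325, 0.0951, 0.0202]
orientation: [-35.0, -0.1, -4.7]
force: [-1.0, -2.9, 0.2]
finger_gap: 0.0426
now c [ 0.1304 -0.0674  0.0202] F crate [-0.8 -3.   0.2] gap 0.0426 t 14.2
row [0.06 0.12 0.06] [-0.     0.002 -0.001]
axes: crate xyz in tool [[1.0, -0.001, -0.002], [0.002, 0.819, 0.574], [0.001, -0.574, 0.819]]
top [184.7 184.4] [177, 177, 17, 16, 217] at z.19: [ 0.1334 -0.0314  0.19  ]
side [203.2 235.2] [193, 227, 21, 17, 262] at z.19: [ 0.1346 -0.0354  0.19  ]
cap [ 0.132  -0.0328  0.1956]
```

```bash
python3 -m crank '[[[0,-0.8,-0.57,0,0,0,0],[0,-2.2,-1.5,0,0,0,0],[0,-5,-3,0,0,0,-1],[0,-8,-4,0,0,0,-1],[3,-11,-3,0,0,0,-1],[7,-12.5,-1,0,0,0,-1],[10,-13,1,0,0,0,-1],[12,-13,1,0,0,0,-1],[12,-13,1,0,0,0,-1]]]' && python3 -c "
from h import *
print(arm.read_state()['q'])
go([.27,-.12,.12],ori(55,yaw=55));cap()"
```

```text
t: 15.2
position: [0.6463, -0.0152, 0.1043]
orientation: [-35.0, -0.3, -4.6]
force: [-0.1, -0.0, -1.0]
finger_gap: -0.0
[ 44.16015291  57.15487025 -41.03490655 103.26293642 -30.05972368
  43.63712098  35.5394693 ]
now c [ 0.253  -0.1678  0.1043] F crate [-0.  -0.1 -1. ] gap -0.0 t 15.2
row [1.72 3.01 4.03] [ 0.003 -0.546  0.787]
axes: crate xyz in tool [[1.0, 0.001, -0.005], [0.002, 0.819, 0.574], [0.005, -0.574, 0.819]]
top [184.6 184.4] [177, 177, 16, 16, 215] at z.19: [ 0.1334 -0.0312  0.19  ]
side [203.2 235.2] [193, 227, 21, 17, 259] at z.19: [ 0.1346 -0.0355  0.19  ]
cap [ 0.1318 -0.0328  0.196 ]
```

```bash
python3 -m crank '[[[0.3,0.5,1,0,-0.078,0.112,-1],[0.6,1,2,0,-0.156,0.225,-1],[0.9,1.5,3,0,-0.234,0.337,-1],[1.2,2,4,0,-0.312,0.45,-1],[1.5,2.5,4,0,-0.39,0.562,-1],[1.7,3,4,0,-0.468,0.674,-1],[1.7,3,4,0.003,-0.546,0.787,-1],[1.7,3,4,0.003,-0.546,0.787,-1],[1.7,3,4,0.003,-0.546,0.787,-1]]]' && python3 -c "
from h import *
print(arm.read_state()['q'])
go([.23,-.035,.021],ori(55,yaw=55))"
```

```text
t: 16.2
position: [0.6637, 0.0309, 0.1177]
orientation: [-34.7, 0.2, 50.1]
force: [-0.5, -0.5, 0.1]
finger_gap: -0.0001
[ 23.00118689  64.7702385  -38.36179001  72.10146352  -4.26573501
  91.0977754   42.26466895]
now c [ 0.2664 -0.1205  0.1177] F crate [-0.4 -0.5  0.1] gap -0.0001 t 16.2
row [ 4.92 11.99 -3.43] [-0.005 -0.004  0.   ]
axes: crate xyz in tool [[0.576, -0.673, -0.464], [0.818, 0.472, 0.33], [-0.003, -0.57, 0.822]]
```

```bash
python3 -m crank '[[[1,2.5,-0.7,0,0,0,-1],[2,5,-1.4,0,0,0,-1],[3,7.5,-2.1,0,0,0,-1],[4,10,-2.8,0,0,0,-1],[4.9,12,-3.4,0,0,0,-1],[4.9,12,-3.4,0,0,0,-1],[4.9,12,-3.4,0,0,0,-1]]]' && python3 -c "
from h import *
print(arm.read_state()['q'])
go([.20,-.033,.021],ori(55,yaw=55))
go([.06,-.033,.021],ori(55,yaw=55))
a=snap('side');b=snap('top')
A=cv2.resize(a['pixels'][160:280,170:350],(600,400),interpolation=2)
B=cv2.resize(b['pixels'][110:230,150:330],(600,400),interpolation=2)
cv2.imwrite('pics/m7.png',cv2.resize(np.vstack([A,B]),None,fx=.75,fy=.75)[:,:,::-1])"
```

```text
t: 16.9
position: [0.6349, 0.117, 0.0224]
orientation: [-34.8, 0.2, 50.0]
force: [-0.2, 0.4, 0.7]
finger_gap: -0.0001
[ 18.73450631  69.40750603 -38.37634332  78.42753358  -3.94020283
  78.51350377  41.44640466]
now c [ 0.2307 -0.0371  0.0224] F crate [-0.2  0.4  0.7] gap -0.0001 t 16.9
row [-1.43  2.33  1.45] [-0.003 -0.004  0.001]
axes: crate xyz in tool [[0.577, -0.672, -0.465], [0.817, 0.472, 0.331], [-0.003, -0.571, 0.821]]
now c [ 0.2307 -0.0371  0.0224] F crate [-0.2  0.4  0.7] gap -0.0001 t 16.9
row [-9.5  11.74  7.96] [-0.003 -0.004  0.001]
axes: crate xyz in tool [[0.577, -0.672, -0.465], [0.817, 0.472, 0.331], [-0.003, -0.571, 0.821]]
```

View pics/m7.png

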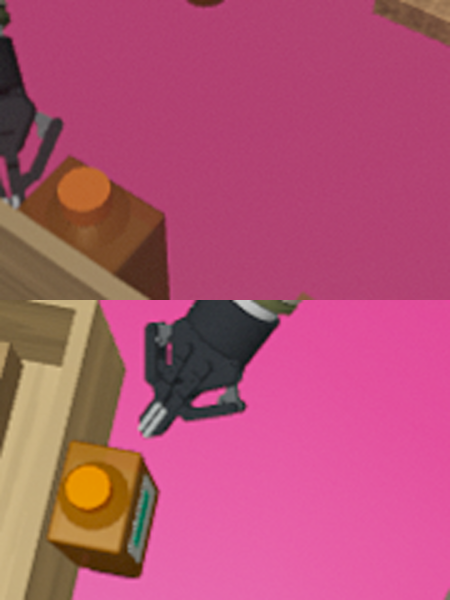

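```bash
python3 -m crank '[[[-0.5,0.9,0.6,0,0,0,-1],[-1.0,1.8,1.3,0,0,0,-1],[-1.4,2.5,1.7,0,0,0,-1],[-1.6,2.86,1.98,0,0,0,-1],[-1.77,3.06,2.12,0,0,0,-1],[-1.95,3.26,2.26,0,0,0,-1],[-2.12,3.46,2.4,0,0,0,-1],[-2.3,3.67,2.54,0,0,0,-1],[-2.47,3.87,2.68,0,0,0,-1],[-2.64,4.07,2.82,0,0,0,-1]]]' && python3 -c "
from h import *
go([.108,-.030,.021],ori(55,yaw=55));cap()"
```

```text
t: 18.0
position: [0.5803, 0.1305, 0.0221]
orientation: [-34.8, 0.1, 50.2]
force: [2.3, 0.4, 1.6]
finger_gap: 0.0
now c [ 0.1751 -0.0282  0.0221] F crate [2.3 0.6 1.6] gap 0.0 t 18.0
row [-4.    4.49  2.99] [-0.003 -0.001  0.   ]
axes: crate xyz in tool [[0.574, -0.672, -0.467], [0.819, 0.471, 0.329], [-0.001, -0.571, 0.821]]
top [183.7 188.5] [176, 181, 17, 16, 217] at z.19: [ 0.1246 -0.0313  0.19  ]
side [207.5 237.9] [198, 230, 20, 17, 267] at z.19: [ 0.1252 -0.0356  0.19  ]
cap [ 0.123  -0.0329  0.1957]
```

```bash
python3 -m crank '[[[-0.23,0.27,0.19,0,0,0,-1],[-0.46,0.54,0.37,0,0,0,-1],[-0.69,0.81,0.56,0,0,0,-1],[-0.92,1.08,0.75,0,0,0,-1],[-1.15,1.34,0.93,0,0,0,-1],[-1.38,1.61,1.12,0,0,0,-1],[-1.61,1.88,1.31,0,0,0,-1],[-1.84,2.15,1.49,0,0,0,-1],[-2.07,2.42,1.68,0,0,0,-1],[-2.3,2.69,1.87,0,0,0,-1]]]' && python3 -c "
from h import *
go([.108,-.030,.021],ori(55,yaw=55));cap()"
```

```text
t: 19.1
position: [0.5398, 0.1338, 0.0222]
orientation: [-34.8, 0.1, 50.2]
force: [2.8, 0.0, 0.1]
finger_gap: 0.0002
now c [ 0.1345 -0.0282  0.0222] F crate [2.8 0.3 0.1] gap 0.0002 t 19.1
row [-1.67  1.77  1.09] [-0.003 -0.001 -0.   ]
axes: crate xyz in tool [[0.574, -0.673, -0.467], [0.819, 0.471, 0.329], [-0.001, -0.571, 0.821]]
top [179.8 208.2] [172, 200, 17, 17, 226] at z.19: [ 0.0838 -0.0327  0.19  ]
side [227.1 249.6] [217, 241, 21, 18, 287] at z.19: [ 0.084  -0.0368  0.19  ]
cap [ 0.0824 -0.0342  0.1955]
```

```bash
python3 -m crank '[[[-0.23,0.27,0.19,0,0,0,-1],[-0.46,0.54,0.37,0,0,0,-1],[-0.69,0.81,0.56,0,0,0,-1],[-0.92,1.08,0.75,0,0,0,-1],[-1.15,1.34,0.93,0,0,0,-1],[-1.38,1.61,1.12,0,0,0,-1],[-1.55,1.81,1.26,0,0,0,-1],[-1.72,2.01,1.4,0,0,0,-1],[-1.84,2.15,1.49,0,0,0,-1],[-1.96,2.28,1.58,0,0,0,-1]]]' && python3 -c "
from h import *
go([.097,-.030,.021],ori(55,yaw=55));cap()"
```

```text
t: 20.2
position: [0.5062, 0.1365, 0.0222]
orientation: [-34.8, 0.1, 50.2]
force: [2.6, -1.2, 0.4]
finger_gap: -0.0
now c [ 0.1008 -0.0283  0.0222] F crate [ 2.7 -1.   0.4] gap -0.0 t 20.2
row [-0.35  0.24  0.03] [-0.003 -0.001 -0.   ]
axes: crate xyz in tool [[0.574, -0.673, -0.467], [0.819, 0.471, 0.329], [-0.001, -0.571, 0.821]]
top [176.9 224.7] [169, 217, 17, 17, 233] at z.19: [ 0.05   -0.0346  0.19  ]
side [244.1 259.2] [234, 251, 21, 18, 300] at z.19: [ 0.0507 -0.0386  0.19  ]
cap [ 0.0491 -0.0359  0.1956]
```

```bash
python3 -m crank '[[[-0.06,0.07,0.05,0,0,0,-1],[-0.12,0.14,0.1,0,0,0,-1],[-0.17,0.2,0.14,0,0,0,-1],[-0.23,0.27,0.19,0,0,0,-1],[-0.23,0.27,0.19,0,0,0,-1]]]' && python3 -c "
from h import *
go([.097,-.030,.021],ori(55,yaw=55));cap()"
```

```text
t: 20.8
position: [0.5043, 0.1366, 0.0221]
orientation: [-35.0, -0.0, 50.1]
force: [7.8, -2.2, 1.6]
finger_gap: 0.0002
now c [ 0.0989 -0.0284  0.0221] F crate [ 7.9 -1.5  1.6] gap 0.0002 t 20.8
row [-0.24  0.11 -0.05] [-0.    -0.002  0.003]
axes: crate xyz in tool [[0.576, -0.67, -0.469], [0.817, 0.472, 0.33], [0.0, -0.573, 0.819]]
top [176.8 225.2] [169, 217, 17, 17, 228] at z.19: [ 0.049  -0.0346  0.19  ]
side [244.7 259.6] [235, 251, 21, 18, 300] at z.19: [ 0.0495 -0.0386  0.19  ]
cap [ 0.048  -0.036   0.1955]
```

```bash
python3 -m crank '[[[0.6,-0.7,-0.5,0,0,0,-1],[1.7,-2,-1.4,0,0,0,-1],[2.3,-2.7,-1.9,0,0,0,-1],[0,-5,-2.5,0,0,0,-1],[-3,-7,-3,0,0,0,-1],[-5.5,-9,-3,0,0,0,-1],[-7.5,-10.1,-3.3,0,0,0,-1],[-7.5,-10.1,-3.3,0,0,0,-1]]]' && python3 -c "
from h import *
print(arm.read_state()['q'])
go([.07,-.13,.03],ori(55,yaw=25));cap()"
```

```text
t: 21.7
position: [0.5324, 0.0103, 0.0525]
orientation: [-34.9, 0.2, 50.0]
force: [-0.2, -0.2, -0.7]
finger_gap: -0.0001
[ 29.35558612  63.28577192 -38.04616086  92.77487681  -1.54293542
  75.1864107   46.54799701]
now c [ 0.1374 -0.1519  0.0525] F crate [-0.2 -0.2 -0.7] gap -0.0001 t 21.7
row [-2.09  6.84  2.02] [-0.001  0.295 -0.428]
axes: crate xyz in tool [[0.577, -0.671, -0.465], [0.817, 0.471, 0.332], [-0.004, -0.572, 0.82]]
top [176.8 225.2] [169, 217, 17, 17, 228] at z.19: [ 0.049  -0.0346  0.19  ]
side [244.8 259.6] [235, 251, 21, 18, 297] at z.19: [ 0.0494 -0.0387  0.19  ]
cap [ 0.048  -0.036   0.1955]
```

```bash
python3 -m crank '[[[-0.3,1.2,0.3,0,0.07,-0.1,-1],[-0.7,2.4,0.7,0,0.14,-0.2,-1],[-1.1,3.6,1.1,0,0.21,-0.31,-1],[-1.6,5,1.5,0,0.295,-0.428,-1],[-2.1,6.8,2,0,0.295,-0.428,-1],[-2.1,6.8,2,0,0.295,-0.428,-1],[-2.1,6.8,2,0,0.295,-0.428,-1]]]' && python3 -c "
from h import *
go([.042,-.086,.021],ori(55,yaw=25))"
```

```text
t: 22.5
position: [0.4679, 0.0421, 0.0307]
orientation: [-34.8, -0.1, 20.5]
force: [0.9, 0.3, -0.0]
finger_gap: 0.0002
now c [ 0.0704 -0.1256  0.0307] F crate [ 0.9  0.3 -0. ] gap 0.0002 t 22.5
row [-0.88  4.49  1.93] [-0.004  0.004 -0.003]
axes: crate xyz in tool [[0.904, -0.35, -0.244], [0.427, 0.743, 0.515], [0.001, -0.57, 0.822]]
```

```bash
python3 -m crank '[[[-0.3,1.5,0.6,0,0,0,-1],[-0.6,3,1.3,0,0,0,-1],[-0.88,4.5,1.93,0,0,0,-1],[-0.82,4.61,2.0,0,0,0,-1],[-0.76,4.72,2.08,0,0,0,-1],[-0.7,4.83,2.16,0,0,0,-1],[-0.63,4.95,2.24,0,0,0,-1],[-0.63,4.95,2.24,0,0,0,-1]]]' && python3 -c "
from h import *
go([.042,-.076,.021],ori(55,yaw=25));cap()"
```

```text
t: 23.3
position: [0.4434, 0.0886, 0.0206]
orientation: [-34.8, -0.1, 20.4]
force: [-0.4, 1.0, -0.5]
finger_gap: 0.0003
now c [ 0.0422 -0.0812  0.0206] F crate [-0.5  0.9 -0.5] gap 0.0003 t 23.3
row [0.21 0.37 0.3 ] [-0.003  0.003 -0.002]
axes: crate xyz in tool [[0.905, -0.348, -0.244], [0.425, 0.743, 0.517], [0.001, -0.571, 0.821]]
top [176.8 225.2] [169, 217, 17, 17, 228] at z.19: [ 0.049  -0.0346  0.19  ]
side [244.7 259.5] [235, 251, 21, 18, 301] at z.19: [ 0.0496 -0.0388  0.19  ]
cap [ 0.048  -0.0361  0.1957]
```

Now press slowly at 1 mm per row.

```bash
python3 -m crank '[[[0.04,0.07,0.05,0,0,0,-1],[0.08,0.15,0.1,0,0,0,-1],[0.12,0.22,0.15,0,0,0,-1],[0.17,0.3,0.2,0,0,0,-1],[0.17,0.3,0.2,0,0,0,-1]]]' && python3 -c "
from h import *
go([.042,-.076,.021],ori(55,yaw=25));cap()"
```

```text
t: 23.9
position: [0.4432, 0.0929, 0.0206]
orientation: [-34.8, -0.0, 20.5]
force: [-0.9, -0.4, 0.5]
finger_gap: -0.0003
now c [ 0.0416 -0.0769  0.0206] F crate [-0.8 -0.5  0.5] gap -0.0003 t 23.9
row [0.08 0.03 0.07] [-0.003  0.003 -0.003]
axes: crate xyz in tool [[0.905, -0.349, -0.244], [0.426, 0.743, 0.516], [0.001, -0.571, 0.821]]
top [176.8 225.2] [169, 217, 17, 17, 228] at z.19: [ 0.049  -0.0346  0.19  ]
side [244.8 259.5] [235, 251, 21, 18, 301] at z.19: [ 0.0495 -0.0388  0.19  ]
cap [ 0.048  -0.0361  0.1957]
```

```bash
python3 -m crank '[[[0.04,0.07,0.05,0,0,0,-1],[0.08,0.15,0.1,0,0,0,-1],[0.12,0.22,0.15,0,0,0,-1],[0.17,0.3,0.2,0,0,0,-1],[0.21,0.37,0.26,0,0,0,-1],[0.21,0.37,0.26,0,0,0,-1]]]' && python3 -c "
from h import *
go([.042,-.076,.021],ori(55,yaw=25));cap()"
```

```text
t: 24.6
position: [0.4436, 0.0977, 0.0205]
orientation: [-34.8, -0.0, 20.4]
force: [-0.6, -1.6, 0.0]
finger_gap: 0.0003
now c [ 0.0416 -0.0721  0.0205] F crate [-0.5 -1.6  0. ] gap 0.0003 t 24.6
row [-0.13 -0.33 -0.17] [-0.003  0.003 -0.002]
axes: crate xyz in tool [[0.905, -0.349, -0.244], [0.426, 0.743, 0.516], [0.001, -0.571, 0.821]]
top [175.8 225.1] [168, 217, 17, 17, 229] at z.19: [ 0.0489 -0.0326  0.19  ]
side [243.9 260.4] [234, 252, 21, 18, 304] at z.19: [ 0.0497 -0.0366  0.19  ]
cap [ 0.0481 -0.034   0.1956]
```

```bash
python3 -m crank '[[[0.04,0.07,0.05,0,0,0,-1],[0.07,0.12,0.08,0,0,0,-1],[0.1,0.17,0.12,0,0,0,-1],[0.12,0.22,0.15,0,0,0,-1],[0.12,0.22,0.15,0,0,0,-1]]]' && python3 -c "
from h import *
go([.042,-.076,.021],ori(55,yaw=25));cap()"
```

```text
t: 25.2
position: [0.4435, 0.1008, 0.0205]
orientation: [-34.8, -0.0, 20.5]
force: [-0.3, -2.5, 0.1]
finger_gap: 0.0001
now c [ 0.0413 -0.0691  0.0205] F crate [-0.1 -2.6  0.1] gap 0.0001 t 25.2
row [-0.23 -0.56 -0.33] [-0.003  0.003 -0.003]
axes: crate xyz in tool [[0.905, -0.349, -0.244], [0.426, 0.743, 0.516], [0.001, -0.571, 0.821]]
top [174.6 224. ] [167, 216, 17, 17, 224] at z.19: [ 0.0505 -0.0297  0.19  ]
side [242.1 261.1] [232, 252, 21, 19, 303] at z.19: [ 0.0513 -0.0339  0.19  ]
cap [ 0.0495 -0.0312  0.1958]
```

```bash
python3 -m crank '[[[0.03,0.06,0.04,0,0,0,-1],[0.06,0.11,0.08,0,0,0,-1],[0.08,0.15,0.1,0,0,0,-1],[0.08,0.15,0.1,0,0,0,-1]]]' && python3 -c "
from h import *
go([.042,-.076,.021],ori(55,yaw=25));cap()
b=snap('top');a=snap('side')
A=cv2.resize(a['pixels'][190:310,190:340],(500,400),interpolation=2)
B=cv2.resize(b['pixels'][170:290,130:280],(500,400),interpolation=2)
cv2.imwrite('pics/m8.png',cv2.resize(np.vstack([A,B]),None,fx=.75,fy=.75)[:,:,::-1])"
```

```text
t: 25.7
position: [0.4438, 0.1018, 0.0203]
orientation: [-34.9, -0.0, 20.4]
force: [-2.5, -9.8, 3.2]
finger_gap: -0.0003
now c [ 0.0414 -0.0681  0.0203] F crate [ -1.7 -10.    3.2] gap -0.0003 t 25.7
row [-0.29 -0.65 -0.37] [-0.003  0.002 -0.002]
axes: crate xyz in tool [[0.905, -0.349, -0.243], [0.425, 0.743, 0.517], [0.0, -0.572, 0.821]]
top [174.4 224. ] [166, 216, 17, 17, 229] at z.19: [ 0.0505 -0.0292  0.19  ]
side [241.9 261.2] [232, 252, 21, 19, 308] at z.19: [ 0.0514 -0.0336  0.19  ]
cap [ 0.0496 -0.0307  0.1962]
```

View pics/m8.png

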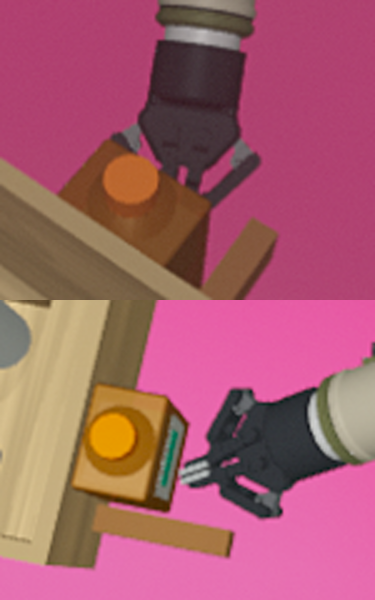

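```bash
python3 -m crank '[[[-0.4,-0.75,-0.5,0,0,0,-1],[-1.3,-2.2,-1.5,0,0,0,-1],[-2.5,-4.5,-3.1,0,0,0,-1],[0,-6,-3.5,0,-0.07,0.1,-1],[2,-7,-4,0,-0.14,0.2,-1],[4,-8,-4,0,-0.21,0.3,-1],[5.6,-8.4,-4.1,0,-0.3,0.43,-1],[5.6,-8.4,-4.1,0,-0.3,0.43,-1],[5.6,-8.4,-4.1,0,-0.3,0.43,-1]]]' && python3 -c "
from h import *
go([.13,-.038,.022],ori(55,yaw=55));cap()"
```

```text
t: 26.8
position: [0.5291, 0.0372, 0.0349]
orientation: [-34.8, -0.2, 50.6]
force: [-0.5, -0.8, -0.3]
finger_gap: -0.0
now c [ 0.1318 -0.1254  0.0349] F crate [-0.4 -0.8 -0.3] gap -0.0 t 26.8
row [7.08 4.95 1.86] [-0.003  0.005 -0.003]
axes: crate xyz in tool [[0.569, -0.674, -0.471], [0.822, 0.468, 0.323], [0.003, -0.571, 0.821]]
top [174.4 224. ] [166, 216, 17, 17, 228] at z.19: [ 0.0505 -0.0292  0.19  ]
side [241.9 261.3] [232, 252, 21, 19, 307] at z.19: [ 0.0513 -0.0334  0.19  ]
cap [ 0.0496 -0.0307  0.1959]
```

```bash
python3 -m crank '[[[2.3,1.7,0.6,0,0,0,-1],[4.6,3.3,1.2,0,0,0,-1],[7.1,4.95,1.86,0,0,0,-1],[6.5,5.6,2.3,0,0,0,-1],[5.9,6.3,2.8,0,0,0,-1],[5.65,6.6,3.0,0,0,0,-1],[5.55,6.7,3.1,0,0,0,-1],[5.55,6.7,3.1,0,0,0,-1]]]' && python3 -c "
from h import *
go([.0985,-.037,.022],ori(55,yaw=55));cap()"
```

```text
t: 27.7
position: [0.508, 0.1235, 0.0221]
orientation: [-34.9, -0.1, 50.4]
force: [-0.4, 0.1, -0.4]
finger_gap: 0.0002
now c [ 0.1036 -0.0411  0.0221] F crate [-0.4  0.  -0.4] gap 0.0002 t 27.7
row [0.04 0.54 0.37] [-0.002  0.002 -0.001]
axes: crate xyz in tool [[0.572, -0.673, -0.47], [0.82, 0.469, 0.326], [0.001, -0.572, 0.82]]
top [174.3 224. ] [166, 216, 17, 17, 230] at z.19: [ 0.0505 -0.0291  0.19  ]
side [241.9 261.2] [232, 252, 21, 19, 308] at z.19: [ 0.0514 -0.0336  0.19  ]
cap [ 0.0495 -0.0307  0.1963]
```

```bash
python3 -m crank '[[[-0.02,0.09,0.06,0,0,0,-1],[-0.05,0.17,0.12,0,0,0,-1],[-0.07,0.26,0.18,0,0,0,-1],[-0.1,0.34,0.24,0,0,0,-1],[-0.1,0.34,0.24,0,0,0,-1]]]' && python3 -c "
from h import *
go([.0985,-.037,.022],ori(55,yaw=55));cap()"
```

```text
t: 28.3
position: [0.5042, 0.1265, 0.022]
orientation: [-34.9, -0.1, 50.5]
force: [3.0, -1.9, -0.2]
finger_gap: -0.0001
now c [ 0.0997 -0.0384  0.022 ] F crate [ 3.2 -1.6 -0.2] gap -0.0001 t 28.3
row [0.05 0.14 0.11] [-0.002  0.003 -0.002]
axes: crate xyz in tool [[0.57, -0.673, -0.47], [0.821, 0.469, 0.325], [0.001, -0.572, 0.82]]
top [174.1 224.8] [166, 217, 17, 17, 228] at z.19: [ 0.0488 -0.0291  0.19  ]
side [242.8 261.7] [233, 253, 21, 18, 302] at z.19: [ 0.0497 -0.0337  0.19  ]
cap [ 0.0478 -0.0307  0.1964]
```

```bash
python3 -m crank '[[[-0.01,0.04,0.03,0,0,0,-1],[-0.02,0.08,0.06,0,0,0,-1],[-0.03,0.1,0.07,0,0,0,-1],[-0.03,0.1,0.07,0,0,0,-1],[-0.03,0.1,0.07,0,0,0,-1]]]' && python3 -c "
from h import *
go([.0985,-.037,.022],ori(55,yaw=55));cap()"
```

```text
t: 28.9
position: [0.5029, 0.1271, 0.0221]
orientation: [-34.8, -0.1, 50.5]
force: [2.8, -0.8, -0.2]
finger_gap: 0.0
now c [ 0.0982 -0.0379  0.0221] F crate [ 2.9 -0.5 -0.2] gap 0.0 t 28.9
row [0.09 0.03 0.01] [-0.003  0.003 -0.003]
axes: crate xyz in tool [[0.57, -0.674, -0.47], [0.821, 0.469, 0.325], [0.001, -0.571, 0.821]]
top [174.  225.5] [166, 218, 17, 16, 226] at z.19: [ 0.0474 -0.0292  0.19  ]
side [243.4 262.3] [233, 253, 22, 19, 312] at z.19: [ 0.0483 -0.0334  0.19  ]
cap [ 0.0465 -0.0307  0.196 ]
```

Still sliding. Continue with small steps.

```bash
python3 -m crank '[[[-0.01,0.04,0.03,0,0,0,-1],[-0.02,0.08,0.06,0,0,0,-1],[-0.04,0.13,0.09,0,0,0,-1],[-0.05,0.17,0.12,0,0,0,-1],[-0.05,0.17,0.12,0,0,0,-1]]]' && python3 -c "
from h import *
go([.0985,-.037,.022],ori(55,yaw=55));cap()"
```

```text
t: 29.5
position: [0.5018, 0.1278, 0.022]
orientation: [-34.9, -0.1, 50.4]
force: [4.7, -3.2, 1.1]
finger_gap: -0.0001
now c [ 0.0972 -0.0373  0.022 ] F crate [ 4.9 -2.8  1.1] gap -0.0001 t 29.5
row [ 0.1  -0.07 -0.05] [-0.001  0.003 -0.001]
axes: crate xyz in tool [[0.571, -0.672, -0.471], [0.821, 0.469, 0.326], [0.002, -0.573, 0.82]]
top [174.  225.9] [166, 218, 17, 17, 228] at z.19: [ 0.0466 -0.0294  0.19  ]
side [243.9 262.5] [234, 254, 21, 18, 307] at z.19: [ 0.0474 -0.0336  0.19  ]
cap [ 0.0457 -0.0309  0.1959]
```

```bash
python3 -m crank '[[[-0.01,0.03,0.02,0,0,0,-1],[-0.01,0.05,0.04,0,0,0,-1],[-0.01,0.05,0.04,0,0,0,-1],[-0.01,0.05,0.04,0,0,0,-1],[-0.01,0.05,0.04,0,0,0,-1],[-0.01,0.05,0.04,0,0,0,-1],[-0.01,0.05,0.04,0,0,0,-1],[-0.01,0.05,0.04,0,0,0,-1],[-0.01,0.05,0.04,0,0,0,-1],[-0.01,0.05,0.04,0,0,0,-1]]]' && python3 -c "
from h import *
go([.0985,-.037,.022],ori(55,yaw=55));cap()"
```

```text
t: 30.6
position: [0.5017, 0.128, 0.022]
orientation: [-35.0, -0.1, 50.4]
force: [6.9, -3.9, 0.9]
finger_gap: -0.0001
now c [ 0.097  -0.0371  0.022 ] F crate [ 7.2 -3.3  0.9] gap -0.0001 t 30.6
row [ 0.09 -0.09 -0.07] [-0.     0.003 -0.001]
axes: crate xyz in tool [[0.572, -0.672, -0.471], [0.821, 0.469, 0.326], [0.002, -0.573, 0.819]]
top [174.  225.9] [166, 218, 17, 17, 228] at z.19: [ 0.0466 -0.0294  0.19  ]
side [243.9 262.5] [234, 254, 21, 18, 309] at z.19: [ 0.0474 -0.0335  0.19  ]
cap [ 0.0458 -0.0309  0.1957]
```

```bash
python3 -m crank '[[[0.3,-0.4,-0.3,0,0,0,-1],[1,-1.4,-0.9,0,0,0,-1],[2,-2.8,-1.8,0,0,0,-1],[0,-6,-2,0,0,0,-1],[0,-10,-2,0,0,0,-1],[0,-14,-2,0,0,0,-1],[0,-14,-2,0,0,0,-1],[0,-14,-2,0,0,0,-1]]]' && python3 -c "
from h import *
go([.0985,-.037,.022],ori(55,yaw=55));cap()
b=snap('top');a=snap('side')
for n in('top','side'):
  for q in('bottle','dish','jar','sanding_block'): print(n,q,[np.round(r['extent']).tolist() for r in spotter.find_in(q,n)[:1]])
A=cv2.resize(a['pixels'][190:310,190:340],(500,400),interpolation=2)
B=cv2.resize(b['pixels'][170:290,130:280],(500,400),interpolation=2)
cv2.imwrite('pics/m9.png',cv2.resize(np.vstack([A,B]),None,fx=.75,fy=.75)[:,:,::-1])"
```

```text
t: 31.5
position: [0.5975, 0.0482, 0.0859]
orientation: [-34.8, -0.1, 50.5]
force: [-0.5, 0.3, -0.4]
finger_gap: 0.0
now c [ 0.1991 -0.1088  0.0859] F crate [-0.6  0.3 -0.4] gap 0.0 t 31.5
row [ 0.15 13.8   1.81] [-0.003  0.004 -0.003]
axes: crate xyz in tool [[0.57, -0.674, -0.47], [0.822, 0.469, 0.325], [0.002, -0.571, 0.821]]
top [174.  225.9] [166, 218, 17, 17, 228] at z.19: [ 0.0466 -0.0294  0.19  ]
side [243.7 262.6] [234, 254, 21, 18, 299] at z.19: [ 0.0475 -0.0333  0.19  ]
cap [ 0.0459 -0.0308  0.1955]
top bottle []
top dish [[383.0, 209.0, 12.0, 32.0]]
top jar [[358.0, 165.0, 31.0, 30.0]]
top sanding_block [[361.0, 165.0, 33.0, 27.0]]
side bottle [[247.0, 278.0, 64.0, 62.0]]
side dish [[301.0, 144.0, 36.0, 28.0]]
side jar [[252.0, 145.0, 23.0, 32.0]]
side sanding_block [[342.0, 161.0, 43.0, 33.0]]
```

View pics/m9.png

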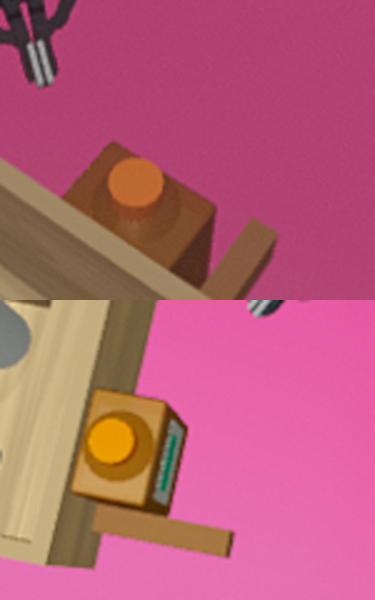

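The bottle stands in the corner with its faces along the wall and the cleat. The gripper is clear of it, and the bystanders sit where they were in the side view.

```bash
python3 -c "
from h import *
print(order.job_done())"
```

```text
the job is handed in; nothing more can be done
None
```

The bottle is standing upright, snug in the corner between the crate and the cleat. I handed the job in at about 31.5 s of the 72 s allowed.

**What I did:**
- **Raising:** I pushed the foot in until the cap had climbed the crate's side, then drew the fingers back so the bottle rocked onto its base.
- **Sliding:** I slid it to the wall and along it to the cleat, then squared it against the wall.
- **Pressing home:** I held a steady diagonal push for about 1 s, roughly 7 N into the cleat and 3 N into the crate, then withdrew.

**Last checks:**
- **Position:** The cap measured x = 46 mm and y = -31 mm from the corner, against a target of 45 and -32. Its height of about 195 mm means the bottle is upright, and it did not shift when I let go.
- **Forces:** The highest contact force I read was about 10 N. Forces were only read at the end of each move.
- **Plate, jar and sanding block:** In the side view they match the starting picture to within 1–3 pixels. From above, the arm hid the plate and block, so the detections there were poor: the block was reported where the jar is, and the bottle was missed.

**What went less well:**
- **Fingers under the foot:** Partway through raising it, the fingers got under the foot and carried up to about 4 N of the bottle's weight. I backed off and approached again at a better height. I saw no sign that it left the table, but I could not confirm that directly.
- **Drift along the wall:** It drifted about 3 mm off the wall during the slide along it, and about 1.5 mm off the cleat when squared up. The final pushes corrected both.

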